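# Turn a glazed tile on the ramp and square it in the corner board

## Task

The tile on the green mat that shows its bare white back must be turned over: let it go just above the steel crest of the turning ramp, with most of it hanging out over the grey pad, so that it tips off the crest, flips by itself and comes to rest yellow glaze up. Then pick it up again, lay it glaze up on the wooden corner board and push it home so that one long side and one short side are flush against the two aluminium fences, the long side against the fence on the robot's left. Let go of it and leave the yellow-topped sample tile and the other things on the table where they are.

Things in the scene. Friction and masses are not known exactly. Their poses are not given: they have to be found in the camera images.
- tile_center (a point): Centre of the loose ceramic tile to be turned: 60 (its x) by 45 (its y) by 8 mm thick, about 50 g. It starts on the mat with its bare white back up and its yellow glaze underneath. Its z axis points out of the white back (up at the start), so it points down once the glaze is up.
- tile: The same tile, with the same axes; the origin is the middle of the glazed face, 4 mm from the centre.
- mat: Green cutting mat, fixed, 440 by 240 mm, 3 mm thick, on the work surface; the tiles lie on it. Origin at the centre of its underside.
- turner: Turning ramp, fixed: plywood base 235 (x) by 130 (y) mm. Origin on the work surface under the middle of the crest, z up, y along the crest. On its +x side lies the grey pad, flat, without walls, top 12 mm above the work surface, from x = 7 to 142 mm, 126 mm wide.
- crest: Fixed part of the turning ramp, same frame: on the -x side a wooden ramp rises over 85 mm to a rounded steel crest bar (radius 4 mm, 100 mm long); below the bar, on the pad side, an upright wall (its face at x = +2 mm).
- crest_mid (a point): Middle of the top of the crest, 85 mm above the work surface; axes as the turning ramp. A tile let go level, underside about 12 mm above the crest, long sides square to the crest, its centre 8 to 18 mm out on the pad side, trips on the crest, turns right over and lies glaze up on the pad, centre some 40 to 70 mm from the crest.
- corner_in (a point): Inner corner of the corner board's two fences, at the board's top (12 mm above the work surface); the board extends 149 mm to -x and 124 mm to -y of it. When the tile is home its centre is at x = -30, y = -22.5, z = +4 mm in this frame, its long side along x.
- corner: The wooden corner board, fixed; origin on the work surface under that inner corner, same axes. Aluminium fences 14 mm thick stand 14 mm above the board: one on the +x side of the corner runs towards -y (for the tile's short side), one on the +y side runs towards -x (for its long side).
- sample_center (a point): Centre of the sample tile, same size, already yellow glaze up on the mat; leave it alone.
- mug: Pale blue mug, 80 mm wide, 85 mm high, origin under its foot; leave alone.
- bottle: Yellow bottle, 48 mm wide, 120 mm high; leave alone.
- jar: White jar with black lid, 60 mm wide and high; leave alone.
- planter: Small white square planter, 70 mm wide, 65 mm high; leave alone.
- brushpot: White pot with brushes, 72 mm wide, 90 mm high (brushes to 190 mm); leave alone.
- brush: Brush lying on the table between the robot and the ramp, 170 mm long; leave alone.

How it is judged:
By the outcome, as a careful person would: the job done as asked, in the order asked, and still so for the second after the job is handed in, with the robot touching nothing.
It also fails if it takes over 67 s, if anything falls off the work surface, if the arm or the gripper's body presses on something with over 40 N, if the wrist force passes 120 N, or if a joint passes its speed limit or range.

## Robot

A 6-joint arm with a two-finger parallel gripper is mounted at the origin on the work surface. World frame = base frame: x ahead of the robot, y to its left, z up, the work surface at z = 0. Lengths are in mm, angles in rad, forces in N, time in s.
With the tool pointing down it reaches from about 350 to 875 mm from the base axis. Payload 4.2 kg.
Tool frame: the origin (TCP) lies on the mounting face of the last link; the fingertips stand 173 mm ahead of it and the grasp point (between the pads) lies 155 mm ahead of it; z points along the fingers, y is the line along which they close (so a half turn about z gives the same grasp; the last joint's range is limited). The gripper opens to 85 mm and grips with 20 to 120 N. Pads are 22 mm wide; open, the fingers measure 114 mm over their backs; the gripper's body (76 mm by 85 mm) begins 54 mm behind the grasp point. The pads swing forward as they close: fully open they stand 13 mm farther back than shut.
Start: joints at [1.431, 0.385, 0.008, 0, -1.194, -0.259], TCP at [242.662, 575.947, 404.712] pointing down, gripper open.
Joint ranges: [-3.14, 3.14], [-1.21, 2.06], [-1.07, 1.41], [-3.16, 2.05], [-2.99, -0.16], [-3.1, 3.1]. Speed limits (rad/s): [2.79, 2.79, 3.14, 3.14, 3.14, 3.14].

## Interface

Orientations are given as a unit quaternion [x, y, z, w].
In Python, from bench import arm gives the robot as it stands.
- The arm moves only by the tool carry_out, never from a script. Its argument "rows" is a list of rows, each a list of 7 numbers: the shift along the tool's x, y, z as a fraction of full scale, then the turn, a rotation vector about the tool's x, y, z as a fraction of full scale, then the opening, from -1 (shut) to 1 (fully open). A call has 1 to 12 rows; each row is the pose to reach, as a shift and turn from the pose commanded when the call began, along the tool's axes at that moment, turning the shorter way round; what a row does not reach only later rows make up. Full scale, the value 1, is 20 cm for a shift and pi rad for a turn. A row lasts 1/8 s, in which the tool goes at most 62.5 mm and 10.7 degrees, less where a joint would pass 70% of its speed; a pose out of reach is approached as far as the arm can. A call with a number of a shift or a turn outside -1 to 1 is refused whole. A call with a gripper value outside its range is refused whole. The fingers move at their own pace and stop on an object; the grip force is fixed at half the most. Time passes only in rows, so rows that repeat a pose let the fingers close. It gives the time, the measured TCP pose, the force, the opening and the grip force at its end, in the units of the state.
- arm.read_state(): the state, without advancing time (a new reading comes with each control period).
- arm.get_image(name): name is "scene" or "top" or "wrist"; returns (picture, depth): 420x560x3 uint8, red, green, blue; 420x560 float32, mm along the optical axis (not along the pixel's ray), 0 where there is no reading.
- arm.calibration(name): a dict with "mtx" (3x3 intrinsics, pixels), "k1" (the pictures are not rectified: a ray, as slopes to the right and down, at radius r is drawn at 1 + k1 r^2 times it, then the intrinsics apply), "cam_to_world" (4x4, takes a point from camera to world coordinates). Camera axes: x right, y up, looking along -z (the intrinsics and any distortion apply to the point x, -y, -z); pixel columns grow to the right and rows downward; lengths in mm; the calibration is good to about 2 mm. A picture is of the moment at which its call begins: read the wrist's pose just before it. calibration takes no time and is no camera call; for the wrist camera it gives the pose at the moment of the call.
- arm.job_done(): hands the job in; it is judged then, once.
The state is a dict: "clock": time; "joints": joint angles; "joint_vel": joint speeds; "joint_efforts": joint torques, N m; "position": TCP position; "ee_rot": TCP orientation; "contact_force": force on the tool from outside, world axes, zero at the start; "wrist_torque": the same for the moment, N m; "gripper_width": finger opening in mm; "grasp_force": force on a finger pad.
Only numpy, scipy, OpenCV 4.12 (cv2) and the standard library are available. Lean on these libraries where they do the work, as an engineer would, in place of code of your own. Each camera call takes 0.05 s, during which the arm holds its last target. There are 200 camera calls.

## Working session

There is one attempt and no reset: what is moved stays moved. The work goes in short steps, Python scripts to look and compute and a tool call to move; the robot and the scene stay as the last step left them, time stands still between calls to the robot, and variables do not carry over. Pictures are saved under pics/ and viewed, at most 10 in all, crops included, and the job is handed in when it is done.

Besides the shell and the picture viewer there is one more tool, called after "Request:" by a JSON object that holds its "method" and its "body". carry_out: Moves the arm, as the interface text tells. Its arguments: {"type":"object","properties":{"rows":{"type":"array"}},"required":["rows"]}

```bash
mkdir -p pics; ls; cat > h.py <<'E'
import numpy as np, cv2
from bench import arm
from scipy.spatial.transform import Rotation as R
def snap(name,fn=None):
    c=arm.calibration(name); im,d=arm.get_image(name)
    if fn: cv2.imwrite('pics/'+fn,im[:,:,::-1])
    return im,d,c
def cloud(d,c):
    K=np.array(c['mtx'],float);k=float(c['k1']);h,w=d.shape
    u,v=np.meshgrid(np.arange(w),np.arange(h))
    p=cv2.undistortPoints(np.stack([u.ravel(),v.ravel()],1).astype(np.float64)[:,None],K,np.array([k,0,0,0,0.]))[:,0]
    z=d.ravel(); P=np.stack([p[:,0]*z,-p[:,1]*z,-z,np.ones_like(z)],0)
    W=(np.array(c['cam_to_world'])@P)[:3].T.reshape(h,w,3); W[d==0]=np.nan
    return W
def st():
    s=arm.read_state(); print({k:np.round(s[k],3).tolist() for k in ('clock','joints','position','ee_rot','contact_force','gripper_width','grasp_force')}); return s
E
python3 - <<'E'
from h import *
s=st()
im,d,c=snap('top','top1.png'); W=cloud(d,c); np.savez('top1.npz',im=im,W=W)
print(np.array(c['cam_to_world']).round(2),c['mtx'],c['k1'])
im2,d2,c2=snap('scene','scene1.png')
print(R.from_quat(s['ee_rot']).as_matrix().round(3))
E
```

```text
pics
{'clock': 0.0, 'joints': [1.431, 0.386, 0.007, -0.001, -1.194, -0.259], 'position': [242.596, 575.77, 403.632], 'ee_rot': [0.98, -0.198, -0.0, 0.001], 'contact_force': [0.419, -0.763, -0.169], 'gripper_width': 85.234, 'grasp_force': 0.0}
[[-2.00000e-02  9.90000e-01 -1.40000e-01  3.96850e+02]
 [-1.00000e+00 -2.00000e-02  1.00000e-02  8.73100e+01]
 [ 1.00000e-02  1.40000e-01  9.90000e-01  1.22054e+03]
 [ 0.00000e+00  0.00000e+00  0.00000e+00  1.00000e+00]] [[491.49630395   0.         275.43463008]
 [  0.         491.49630395 212.88515689]
 [  0.           0.           1.        ]] 0.05456983376278494
[[ 0.921 -0.389 -0.001]
 [-0.389 -0.921 -0.002]
 [ 0.     0.002 -1.   ]]
```

View pics/top1.png

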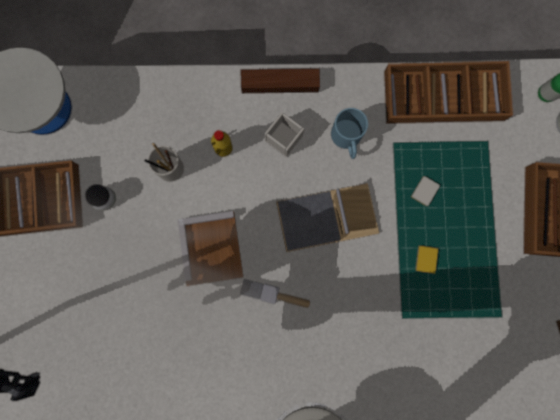

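View pics/scene1.png

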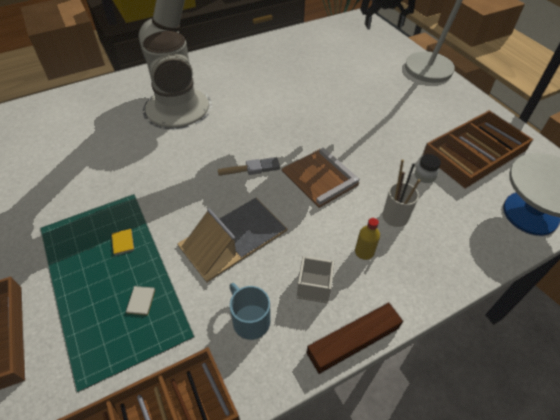

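The top view shows the white tile at (426,191) and the sample at (427,260). The ramp crest is near (340,213), with the pad to its left. The corner board is at (213,248), with its fences on the top and left. The brush lies at (275,293).

```bash
python3 - <<'E'
from h import *
z=np.load('top1.npz'); im=z['im'].astype(int); W=z['W']
def rep(n,m):
    m=m&np.isfinite(W[...,0]); n_,l,s,_=cv2.connectedComponentsWithStats(m.astype(np.uint8)); i=1+s[1:,4].argmax(); m=l==i
    P=W[m]; r=cv2.minAreaRect(P[:,:2].astype(np.float32)); print(n,m.sum(),'med',np.median(P,0).round(1),'rect',np.round(r[0],1),np.round(r[1],1),round(r[2],1))
box=lambda u0,u1,v0,v1:(np.indices(im.shape[:2])[1]>=u0)&(np.indices(im.shape[:2])[1]<u1)&(np.indices(im.shape[:2])[0]>=v0)&(np.indices(im.shape[:2])[0]<v1)
mn=im.min(2)
rep('tile',box(405,450,170,215)&(im[...,0]>110))
rep('sample',box(405,450,235,285)&(im[...,0]>130))
Z=W[...,2]
b=box(270,385,175,260)
rep('pad',b&(Z>8)&(Z<18)&(im.max(2)<75))
rep('ramp>6',b&(Z>6)); rep('crest>74',b&(Z>76)); print(np.nanmax(Z[b]))
b=box(175,250,205,295)
rep('board',b&(Z>6)); rep('fence',b&(Z>20)); 
P=W[b&(Z>20)]; print(P[:, :2].min(0),P[:,:2].max(0))
ys,xs=np.where(b&(Z>20)); print(xs.min(),xs.max(),ys.min(),ys.max())
for v in range(208,292,6): print(v,Z[v,178:248:3].round(0).tolist())
E
```

```text
tile 413 med [ 612.4 -298.7   10.7] rect [ 612.9 -299.6] [44.9 60.1] 58.0
sample 371 med [ 442.3 -291.8   10.4] rect [ 442.3 -292.5] [42.  55.2] 80.1
pad 2610 med [539.5  -5.7  11.8] rect [542.9  -7.4] [128.6 143.7] 10.3
ramp>6 4789 med [548.7 -51.4  12.7] rect [551.7 -52. ] [130.5 234.5] 10.5
crest>74 246 med [556.3 -81.6  82. ] rect [557.8 -84.2] [106.5  18.6] 10.5
89.4870840140311
board 3862 med [477.4 237.7  12.3] rect [477.1 237.1] [165.2 141.1] 8.0
fence 680 med [531.7 291.2  25.4] rect [483.6 238.6] [152.7 135.9] 7.6
[365.03299946 144.91944164] [566.95877768 314.21840636]
178 248 211 294
208 [1.0, 4.0, -2.0, 1.0, 1.0, nan, 4.0, -1.0, 0.0, -3.0, 0.0, 0.0, 1.0, -3.0, 1.0, -2.0, 1.0, 3.0, -1.0, -0.0, -3.0, -2.0, -1.0, -0.0]
214 [-2.0, 2.0, 0.0, 7.0, 3.0, 0.0, 1.0, -5.0, 4.0, -1.0, 0.0, 22.0, 26.0, 26.0, 22.0, 28.0, 22.0, 26.0, 23.0, -2.0, 1.0, 4.0, 4.0, -0.0]
220 [26.0, 27.0, 21.0, 24.0, 24.0, 26.0, 26.0, 27.0, 22.0, 27.0, 19.0, 14.0, 12.0, 9.0, 10.0, 12.0, 14.0, 15.0, 12.0, 3.0, -1.0, -3.0, 1.0, -2.0]
226 [1.0, 26.0, 25.0, 9.0, 10.0, 16.0, 11.0, 10.0, 10.0, 14.0, 11.0, 16.0, 12.
[... 804 characters left out ...]
29.0, 25.0, 14.0, 14.0, 15.0, 15.0, 13.0, 9.0, 14.0, 11.0, 13.0, 12.0, 15.0, 11.0, 11.0, 8.0, 9.0, 11.0, 13.0, 8.0, -3.0, -2.0]
268 [-4.0, 0.0, 27.0, 28.0, 19.0, 10.0, 10.0, 13.0, 13.0, 11.0, 16.0, 16.0, 15.0, 11.0, 8.0, 9.0, 13.0, 14.0, 11.0, 14.0, 15.0, 14.0, -2.0, 4.0]
274 [-2.0, 0.0, 0.0, 24.0, 27.0, 14.0, 9.0, 11.0, 14.0, 9.0, 10.0, 9.0, 12.0, 11.0, 15.0, 12.0, 12.0, 10.0, 8.0, 9.0, 12.0, 14.0, 1.0, 2.0]
280 [3.0, -2.0, -3.0, 29.0, 30.0, 12.0, 12.0, 13.0, 13.0, 13.0, 13.0, 11.0, 10.0, 12.0, 14.0, -1.0, -1.0, -2.0, -1.0, -7.0, 2.0, 1.0, 13.0, 13.0]
286 [1.0, -3.0, 1.0, 6.0, -0.0, nan, -0.0, -0.0, -1.0, 2.0, -3.0, 4.0, 2.0, -0.0, -4.0, -2.0, -3.0, -2.0, -3.0, -3.0, -3.0, -3.0, 16.0, 17.0]
```

Request:
{"method": "carry_out", "body": {"rows": [[0.85, 0.83, 0, 0, 0, 0, 1], [0.85, 0.83, 0, 0, 0, 0, 1], [0.85, 0.83, 0, 0, 0, 0, 1], [0.85, 0.83, 0, 0, 0, 0, 1], [0.85, 0.83, 0, 0, 0, 0, 1]]}}

```text
clock: 0.72
position: [335.5, 354.0, 404.7]
ee_rot: [0.98, -0.2, -0.0, 0.0]
contact_force: [0.3, 0.6, 0.3]
gripper_width: 85.3
grasp_force: 0.0
```

```bash
cat >> h.py <<'E'
U=R.from_euler('z',0)
def go(xyz,yaw=None,tip=155):
    """shift/turn fractions to bring grasp point to xyz, tool y at world angle yaw (mod 180), pointing down"""
    s=arm.read_state(); r=R.from_quat(s['ee_rot']); p=np.array(s['position'])
    Y=r.as_matrix()[:,1]; a=np.degrees(np.arctan2(Y[1],Y[0]))
    best=None
    d=0 if yaw is None else (yaw-a+90)%180-90
    a2=np.radians(a+d); y=np.array([np.cos(a2),np.sin(a2),0]); z=np.array([0,0,-1.]); x=np.cross(y,z)
    r2=R.from_matrix(np.stack([x,y,z],1))
    sh=r.inv().apply(np.array(xyz,float)+[0,0,tip]-p)/200; rv=(r.inv()*r2).as_rotvec()/np.pi
    print('shift',sh.round(4).tolist(),'turn',rv.round(4).tolist(),'yaw now',a.round(1),'turn other way',round((rv[2]-np.sign(rv[2])),4))
E
echo
```

Request:
{"method": "carry_out", "body": {"rows": [[0.85, 0.83, 0, 0, 0, 0, 1], [0.85, 0.83, 0, 0, 0, 0, 1], [0.85, 0.83, 0, 0, 0, 0, 1], [0.85, 0.83, 0, 0, 0, 0, 1], [0.85, 0.83, 0, 0, 0, 0, 1]]}}

```text
clock: 1.35
position: [427.8, 136.1, 404.4]
ee_rot: [0.98, -0.2, -0.0, 0.0]
contact_force: [0.2, -0.5, -0.1]
gripper_width: 85.3
grasp_force: 0.0
```

Request:
{"method": "carry_out", "body": {"rows": [[0.85, 0.83, 0, 0, 0, 0, 1], [0.85, 0.83, 0, 0, 0, 0, 1], [0.85, 0.83, 0, 0, 0, 0, 1], [0.85, 0.83, 0, 0, 0, 0, 1], [0.85, 0.83, 0, 0, 0, 0, 1]]}}

```text
clock: 1.98
position: [520.7, -82.2, 403.7]
ee_rot: [0.98, -0.2, -0.001, 0.0]
contact_force: [-1.1, 0.8, 0.2]
gripper_width: 85.2
grasp_force: 0.0
```

```bash
python3 - <<'E'
from h import *
s=st(); go([613,-300,130],58)
im,d,c=snap('wrist','w1.png'); print(np.array(c['cam_to_world']).round(2))
E
```

```text
{'clock': 1.975, 'joints': [0.151, 0.219, -0.232, 0.0, -1.121, 1.017], 'position': [520.668, -82.233, 403.747], 'ee_rot': [0.98, -0.2, -0.001, 0.0], 'contact_force': [-1.078, 0.756, 0.154], 'gripper_width': 85.207, 'grasp_force': 0.0}
shift [0.8515, 0.821, 0.5935] turn [0.0002, 0.0003, 0.0498] yaw now -113.0 turn other way -0.9502
[[-3.9000e-01  8.7000e-01  2.9000e-01  5.9456e+02]
 [-9.2000e-01 -3.7000e-01 -1.2000e-01 -1.1365e+02]
 [ 0.0000e+00 -3.1000e-01  9.5000e-01  3.7271e+02]
 [ 0.0000e+00  0.0000e+00  0.0000e+00  1.0000e+00]]
```

View pics/w1.png

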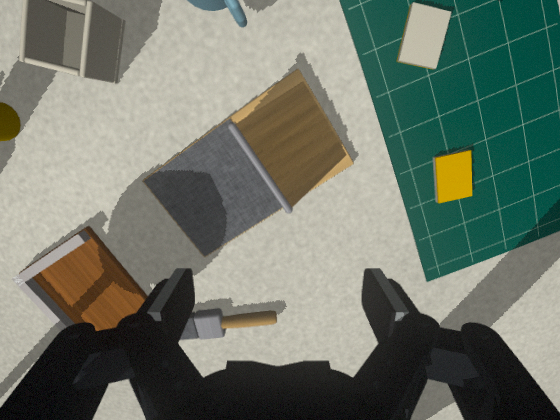

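The wrist view shows the white tile at (425,36) and the crest bar running from (233,126) to (289,211). The brush is below the ramp. I'll measure the crest and tile from this view before moving.

```bash
python3 - <<'E'
from h import *
im,d,c=snap('wrist'); W=cloud(d,c)
Z=W[...,2]; b=np.zeros(Z.shape,bool); b[60:260,140:360]=1
def rect(m):
    n,l,s,_=cv2.connectedComponentsWithStats(m.astype(np.uint8)); m=l==1+s[1:,4].argmax(); r=cv2.minAreaRect(W[m][:,:2].astype(np.float32)); return np.median(W[m],0).round(1),m.sum(),[np.round(x,1) for x in r]
print('crest',rect(b&(Z>80)))
print('base',rect(b&(Z>5)))
mn=im.astype(int); t=np.zeros_like(b); t[0:75,385:470]=1
print('tile',rect(t&(mn[...,2]>120)))
for u,v in [(233,126),(289,211)]: print(np.nanmedian(W[v-2:v+3,u-2:u+3].reshape(-1,3),0).round(1))
E
```

```text
crest (array([557.3, -79.5,  84. ]), np.int64(1000), [array([554.7, -80.3]), array([106.8,  10.9]), np.float64(10.3)])
base (array([556.9, -65.5,  12.6]), np.int64(19593), [array([549.8, -52.3]), array([131. , 235.6]), np.float64(10.3)])
tile (array([nan, nan, nan]), np.int64(2350), [array([nan, nan]), array([0., 0.]), np.float64(0.0)])
[602.3 -70.4  84.8]
[503.6 -86.5  84.1]
```

Request:
{"method": "carry_out", "body": {"rows": [[0.85, 0.82, 0.55, 0, 0, 0.05, 0.4], [0.85, 0.82, 0.55, 0, 0, 0.05, 0.4], [0.85, 0.82, 0.55, 0, 0, 0.05, 0.4], [0.85, 0.82, 0.55, 0, 0, 0.05, 0.4], [0.85, 0.82, 0.55, 0, 0, 0.05, 0.4], [0.85, 0.82, 0.55, 0, 0, 0.05, 0.4]]}}

```text
clock: 2.82
position: [612.7, -296.7, 294.2]
ee_rot: [0.962, -0.274, -0.001, -0.0]
contact_force: [-0.1, -0.5, 0.3]
gripper_width: 59.7
grasp_force: 0.0
```

```bash
python3 - <<'E'
from h import *
s=st()
im,d,c=snap('wrist','w2.png'); W=cloud(d,c); m=(im.astype(int)[...,2]>105)&(np.abs(W[...,2]-11)<4)&(np.hypot(W[...,0]-613,W[...,1]+300)<50)
n,l,q,_=cv2.connectedComponentsWithStats(m.astype(np.uint8)); m=l==1+q[1:,4].argmax(); P=W[m]
r=cv2.minAreaRect(P[:,:2].astype(np.float32)); print(m.sum(),np.median(P,0),P.mean(0),r)
u=np.argwhere(m); print(u.min(0),u.max(0))
go([P[:,0].mean(),P[:,1].mean(),60],58)
E
```

```text
{'clock': 2.825, 'joints': [-0.214, 0.564, 0.016, -0.0, -1.024, 1.23], 'position': [612.71, -296.714, 294.221], 'ee_rot': [0.962, -0.274, -0.001, -0.0], 'contact_force': [-0.147, -0.487, 0.25], 'gripper_width': 59.679, 'grasp_force': 0.0}
3233 [ 613.44973577 -299.43487415   10.97304877] [ 613.01620188 -299.43501035   10.9411027 ] ((611.7933349609375, -298.760986328125), (45.05259704589844, 60.403907775878906), 57.0277214050293)
[176 255] [241 306]
shift [0.0099, 0.0128, 0.4019] turn [-0.0001, -0.0001, 0.0015] yaw now -121.7 turn other way -0.9985
```

View pics/w2.png

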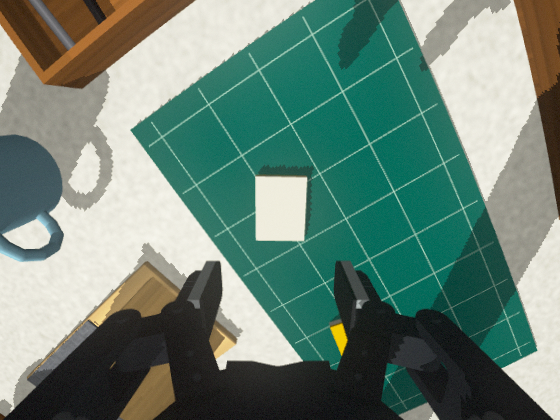

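The white tile is at (281,208), centred between the fingers and aligned with them. I'll descend and grip it.

Request:
{"method": "carry_out", "body": {"rows": [[0.01, 0.013, 0.25, 0, 0, 0.001, 0.4], [0.01, 0.013, 0.45, 0, 0, 0.001, 0.4], [0.01, 0.013, 0.54, 0, 0, 0.001, 0.4], [0.01, 0.013, 0.57, 0, 0, 0.001, 0.4], [0.01, 0.013, 0.59, 0, 0, 0.001, 0.4], [0.01, 0.013, 0.595, 0, 0, 0.001, 0.4]]}}

```text
clock: 3.62
position: [613.1, -301.4, 177.1]
ee_rot: [0.961, -0.276, 0.001, 0.0]
contact_force: [0.7, -0.2, -0.0]
gripper_width: 59.7
grasp_force: 0.0
```

Request:
{"method": "carry_out", "body": {"rows": [[0, 0, 0, 0, 0, 0, -0.1], [0, 0, 0, 0, 0, 0, -0.2], [0, 0, 0, 0, 0, 0, -0.3], [0, 0, 0, 0, 0, 0, -0.3], [0, 0, 0, 0, 0, 0, -0.3]]}}

```text
clock: 4.25
position: [613.0, -301.6, 177.3]
ee_rot: [0.961, -0.276, 0.001, 0.0]
contact_force: [-0.3, 1.0, 6.1]
gripper_width: 42.7
grasp_force: 61.5
```

Request:
{"method": "carry_out", "body": {"rows": [[0, 0, -0.1, 0, 0, 0, -0.3], [0, 0, -0.3, 0, 0, 0, -0.3], [0, 0, -0.6, 0, 0, 0, -0.3], [0, 0, -0.75, 0, 0, 0, -0.3], [0, 0, -0.75, 0, 0, 0, -0.3]]}}

```text
clock: 4.88
position: [612.8, -301.7, 330.3]
ee_rot: [0.961, -0.276, 0.004, 0.0]
contact_force: [-0.2, 0.6, -1.3]
gripper_width: 42.8
grasp_force: 61.0
```

```bash
python3 - <<'E'
from h import *
s=st()
im,d,c=snap('wrist'); cv2.imwrite('pics/w3.png',cv2.resize(im[230:420,120:440],None,fx=2,fy=2)[:,:,::-1])
go([552.7,-67.4,330-155],10.3)
E
```

```text
{'clock': 4.875, 'joints': [-0.221, 0.534, 0.061, 0.001, -1.09, 1.233], 'position': [612.85, -301.66, 330.315], 'ee_rot': [0.961, -0.276, 0.004, 0.0], 'contact_force': [-0.197, 0.639, -1.257], 'gripper_width': 42.773, 'grasp_force': 60.98}
shift [-0.8735, -0.8336, -0.0138] turn [-0.0007, -0.0006, 0.2647] yaw now -122.1 turn other way -0.7353
```

View pics/w3.png

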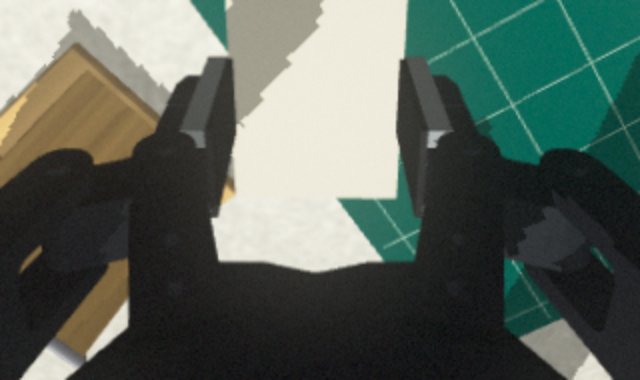

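The tile is held squarely by both pads. I'll move above the crest and measure the tile's pose in the hand.

Request:
{"method": "carry_out", "body": {"rows": [[-0.22, -0.21, 0, 0, 0, 0.055, -0.3], [-0.44, -0.42, 0, 0, 0, 0.11, -0.3], [-0.66, -0.63, 0, 0, 0, 0.165, -0.3], [-0.87, -0.83, 0, 0, 0, 0.22, -0.3], [-0.87, -0.83, 0, 0, 0, 0.265, -0.3], [-0.87, -0.83, 0, 0, 0, 0.265, -0.3], [-0.87, -0.83, 0, 0, 0, 0.265, -0.3]]}}

```text
clock: 5.8
position: [553.0, -68.9, 324.8]
ee_rot: [0.768, -0.641, -0.001, 0.001]
contact_force: [0.3, -0.7, -1.3]
gripper_width: 42.4
grasp_force: 61.0
```

```bash
cat >> h.py <<'E'
def held(wh=True):
    s=arm.read_state(); im,d,c=snap('wrist'); W=cloud(d,c); r=R.from_quat(s['ee_rot']).as_matrix(); p=np.array(s['position'])
    T=(W-p)@r; i=im.astype(int); m=(i[...,0]>60)&(i[...,2]>0.75*i[...,0]) if wh else (i[...,0]>60)&(i[...,2]<0.5*i[...,0])
    m=m&(T[...,2]>145)&(T[...,2]<185)&(np.abs(T[...,1])<26)&(np.abs(T[...,0])<50)
    n,l,q,_=cv2.connectedComponentsWithStats(m.astype(np.uint8)); m=l==1+q[1:,4].argmax(); P=T[m]
    A=np.c_[P[:,:2],np.ones(len(P))]; k=np.linalg.lstsq(A,P[:,2],rcond=None)[0]
    rc=cv2.minAreaRect(P[:,:2].astype(np.float32)); print('held: n',m.sum(),'tilt deg x,y',np.degrees(k[:2]).round(1),'top z at 0',k[2].round(1),'rect',rc,'x range',np.percentile(P[:,0],[1,99]).round(1),'y',np.percentile(P[:,1],[1,99]).round(1))
E
python3 - <<'E'
from h import *
s=st(); held(); go([552.7,-67.4,271-155],10.3)
E
```

```text
{'clock': 5.8, 'joints': [0.167, 0.343, -0.273, -0.0, -0.957, 0.014], 'position': [552.961, -68.885, 324.786], 'ee_rot': [0.768, -0.641, -0.001, 0.001], 'contact_force': [0.27, -0.736, -1.304], 'gripper_width': 42.408, 'grasp_force': 60.998}
held: n 8996 tilt deg x,y [-0.1 -0.1] top z at 0 166.2 rect ((-2.838094711303711, -0.017763137817382812), (51.86333465576172, 61.46438217163086), 89.8285140991211) x range [-32.   27.5] y [-24.   23.8]
shift [-0.0086, -0.0002, 0.2697] turn [0.0005, 0.0, -0.0001] yaw now -169.7 turn other way 0.9999
```

Request:
{"method": "carry_out", "body": {"rows": [[0, 0, 0.15, 0, 0, 0, -0.3], [0, 0, 0.23, 0, 0, 0, -0.3], [0, 0, 0.265, 0, 0, 0, -0.3], [0, 0, 0.269, 0, 0, 0, -0.3], [0, 0, 0.269, 0, 0, 0, -0.3], [0, 0, 0.269, 0, 0, 0, -0.3], [0, 0, 0.269, 0, 0, 0, -0.3]]}}

```text
clock: 6.72
position: [553.2, -68.4, 272.4]
ee_rot: [0.768, -0.641, 0.0, -0.0]
contact_force: [-0.9, -0.4, -0.8]
gripper_width: 42.9
grasp_force: 61.0
```

```bash
python3 - <<'E'
from h import *
s=st(); p=np.array(s['position'])-[555,-80.2,0]; print('out',p@[-.179,.984,0],'along',p@[.984,.179,0])
E
```

```text
{'clock': 6.725, 'joints': [0.168, 0.403, -0.334, 0.0, -0.833, 0.012], 'position': [553.159, -68.372, 272.432], 'ee_rot': [0.768, -0.641, 0.0, -0.0], 'contact_force': [-0.939, -0.405, -0.827], 'gripper_width': 42.874, 'grasp_force': 61.007}
out 11.967890456645595 along 0.3051281902548386
```

Request:
{"method": "carry_out", "body": {"rows": [[0, 0, 0, 0, 0, 0, 1], [0, 0, 0, 0, 0, 0, 1], [0, 0, 0, 0, 0, 0, 1], [0, 0, 0, 0, 0, 0, 1], [0, 0, 0, 0, 0, 0, 1], [0, 0, 0, 0, 0, 0, 1], [0, 0, -0.25, 0, 0, 0, 1], [0, 0, -0.5, 0, 0, 0, 1], [0, 0, -0.6, 0, 0, 0, 1]]}}

```text
clock: 7.85
position: [553.4, -68.4, 395.5]
ee_rot: [0.768, -0.641, 0.002, -0.002]
contact_force: [0.4, -0.1, -0.4]
gripper_width: 85.1
grasp_force: 0.0
```

```bash
cat >>h.py <<'E'
def yellow(cx,cy,rad,cam='wrist',fn=None,zr=(8,32)):
    im,d,c=snap(cam,fn); W=cloud(d,c); i=im.astype(int)
    m=(i[...,0]>60)&(i[...,2]<0.4*i[...,0])&(i[...,1]>0.6*i[...,0])&(np.hypot(W[...,0]-cx,W[...,1]-cy)<rad)&(W[...,2]>zr[0])&(W[...,2]<zr[1])
    n,l,q,_=cv2.connectedComponentsWithStats(m.astype(np.uint8))
    if n<2: print('none'); return
    m=l==1+q[1:,4].argmax(); P=W[m]; r=cv2.minAreaRect(P[:,:2].astype(np.float32)); u=np.argwhere(m)
    print('yellow n',m.sum(),'mean',P.mean(0).round(1),'std z',P[:,2].std().round(1),'rect',np.round(r[0],1),np.round(r[1],1),round(r[2],1),'px',u.min(0),u.max(0))
E
python3 - <<'E'
from h import *
st(); yellow(546,-30,130,'top','top2.png'); yellow(546,-30,130,'wrist','w4.png')
E
```

```text
{'clock': 7.85, 'joints': [0.168, 0.276, -0.176, 0.001, -1.113, 0.012], 'position': [553.445, -68.43, 395.531], 'ee_rot': [0.768, -0.641, 0.002, -0.002], 'contact_force': [0.384, -0.065, -0.438], 'gripper_width': 85.15, 'grasp_force': 0.0}
yellow n 409 mean [546.8 -32.3  19.6] std z 2.3 rect [547.9 -31.3] [43.7 60.2] 10.3 px [207 306] [228 332]
yellow n 1644 mean [546.7 -31.   19.9] std z 1.0 rect [546.3 -28. ] [46.3 63.5] 10.1 px [195 262] [240 299]
```

View pics/w4.png

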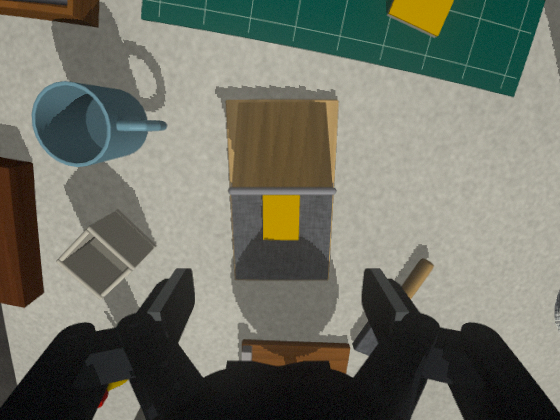

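It flipped cleanly. The tile lies yellow up on the pad at (281,217), square to the crest.

```bash
python3 - <<'E'
from h import *
go([545.2,-26.1,186-155],10.3)
E
```

```text
shift [-0.2163, 0.0094, 1.0442] turn [-0.002, -0.0002, -0.0001] yaw now -169.7 turn other way 0.9999
```

Request:
{"method": "carry_out", "body": {"rows": [[-0.216, 0.004, 0.25, -0.002, 0, 0, 0.4], [-0.216, 0.004, 0.5, -0.002, 0, 0, 0.4], [-0.216, 0.004, 0.75, -0.002, 0, 0, 0.4], [-0.216, 0.004, 0.93, -0.002, 0, 0, 0.4], [-0.216, 0.004, 0.98, -0.002, 0, 0, 0.4], [-0.216, 0.004, 1, -0.002, 0, 0, 0.4], [-0.216, 0.004, 1, -0.002, 0, 0, 0.4]]}}

```text
clock: 8.82
position: [545.0, -26.0, 192.8]
ee_rot: [0.768, -0.641, -0.001, 0.002]
contact_force: [0.4, -0.1, -1.0]
gripper_width: 59.7
grasp_force: 0.0
```

```bash
python3 - <<'E'
from h import *
s=st();go([545.2,-26.1,186-155],10.3)
E
```

```text
{'clock': 8.825, 'joints': [0.25, 0.501, -0.432, -0.0, -0.642, -0.07], 'position': [545.043, -25.986, 192.838], 'ee_rot': [0.768, -0.641, -0.001, 0.002], 'contact_force': [0.358, -0.076, -0.994], 'gripper_width': 59.729, 'grasp_force': 0.0}
shift [0.0007, -0.0008, 0.0342] turn [0.0014, -0.0, -0.0001] yaw now -169.7 turn other way 0.9999
```

Request:
{"method": "carry_out", "body": {"rows": [[0, 0, 0.02, 0, 0, 0, 0.4], [0, 0, 0.034, 0, 0, 0, 0.4], [0, 0, 0.034, 0, 0, 0, 0.2], [0, 0, 0.034, 0, 0, 0, 0], [0, 0, 0.034, 0, 0, 0, -0.2], [0, 0, 0.034, 0, 0, 0, -0.3], [0, 0, 0.034, 0, 0, 0, -0.3], [0, 0, 0.034, 0, 0, 0, -0.3], [0, 0, -0.1, 0, 0, 0, -0.3], [0, 0, -0.3, 0, 0, 0, -0.3], [0, 0, -0.55, 0, 0, 0, -0.3], [0, 0, -0.55, 0, 0, 0, -0.3]]}}

```text
clock: 10.32
position: [546.4, -25.7, 305.9]
ee_rot: [0.768, -0.641, 0.001, -0.001]
contact_force: [0.3, 0.1, -0.2]
gripper_width: 42.7
grasp_force: 61.4
```

```bash
python3 - <<'E'
from h import *
s=st(); held(False)
yx=np.array([np.cos(np.radians(8)),np.sin(np.radians(8))]); y=np.array([-yx[1],yx[0]])
# refine corner from top image
z=np.load('top1.npz'); W=z['W']; Z=W[...,2]
m=np.zeros(Z.shape,bool); m[205:295,175:250]=1; m&=Z>5; n,l,q,_=cv2.connectedComponentsWithStats(m.astype(np.uint8)); m=l==1+q[1:,4].argmax()
P=W[m]; A=P[:,:2]@np.c_[yx,y]; print('board ext',np.percentile(A,[1,99],axis=0))
f=W[m&(Z>20)][:,:2]@np.c_[yx,y]; print('fence x',np.percentile(f[f[:,1]<270-60,0],[3,50,97]),'fence y',np.percentile(f[f[:,0]<500,1],[3,50,97]))
cin=np.array([536.3,301.]); print(cin@np.c_[yx,y])
t=cin+yx*-42+y*-56; print(t); go([*t,290-155],98)
E
```

```text
{'clock': 10.325, 'joints': [0.249, 0.347, -0.323, 0.0, -0.898, -0.07], 'position': [546.412, -25.729, 305.927], 'ee_rot': [0.768, -0.641, 0.001, -0.001], 'contact_force': [0.33, 0.142, -0.227], 'gripper_width': 42.727, 'grasp_force': 61.435}
held: n 9041 tilt deg x,y [-0.   0.3] top z at 0 166.1 rect ((4.806421279907227, -0.1918964385986328), (45.53102111816406, 61.16112518310547), 89.9898910522461) x range [-24.5  34.9] y [-21.9  21.7]
board ext [[425.35893714 100.0746469 ]
 [586.30334659 235.46534973]]
fence x [573.95502025 580.52251386 587.50937239] fence y [222.67694883 229.12821023 236.68103011]
[572.97186866 223.43215465]
[502.50243477 239.69971791]
shift [-1.3447, -0.0254, 0.0678] turn [0.0004, 0.0007, -0.4875] yaw now -169.7 turn other way 0.5125
```

Request:
{"method": "carry_out", "body": {"rows": [[-0.12, 0, 0, 0, 0, -0.055, -0.3], [-0.24, 0, 0, 0, 0, -0.11, -0.3], [-0.36, 0, 0, 0, 0, -0.165, -0.3], [-0.48, -0.01, 0, 0, 0, -0.22, -0.3], [-0.6, -0.01, 0, 0, 0, -0.275, -0.3], [-0.72, -0.02, 0, 0, 0, -0.33, -0.3], [-0.84, -0.02, 0, 0, 0, -0.385, -0.3], [-0.95, -0.02, 0, 0, 0, -0.44, -0.3], [-0.98, -0.02, 0, 0, 0, -0.4875, -0.3], [-0.98, -0.02, 0, 0, 0, -0.4875, -0.3]]}}

```text
clock: 11.62
position: [513.7, 167.8, 300.1]
ee_rot: [0.998, 0.069, -0.005, 0.001]
contact_force: [-0.1, -0.7, -1.7]
gripper_width: 42.6
grasp_force: 61.4
```

```bash
python3 - <<'E'
from h import *
s=st(); yx=np.array([.990,.139]); y=np.array([-.139,.990])
t=yx*(573-45)+y*(222.5-56); print(t); go([*t,200-155],98)
im,d,c=snap('wrist','w5.png')
E
```

```text
{'clock': 11.625, 'joints': [0.615, 0.346, -0.34, -0.004, -0.894, 1.097], 'position': [513.746, 167.838, 300.078], 'ee_rot': [0.998, 0.069, -0.005, 0.001], 'contact_force': [-0.071, -0.672, -1.694], 'gripper_width': 42.598, 'grasp_force': 61.394}
[499.5765 238.227 ]
shift [-0.0167, -0.3591, 0.5001] turn [0.0005, 0.0031, -0.0003] yaw now -82.1 turn other way 0.9997
```

View pics/w5.png

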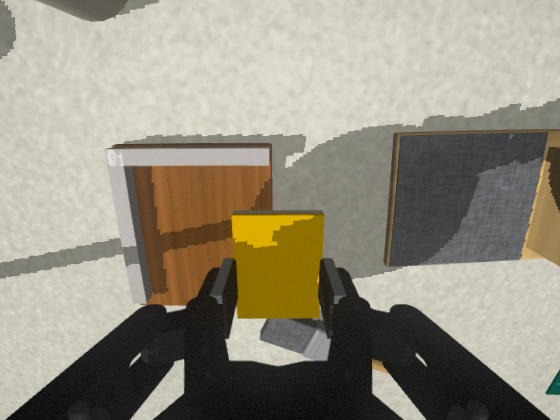

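The held tile sits at (278,262), and the fence corner is at (118,157). I'll refine the corner from this view.

```bash
python3 - <<'E'
from h import *
s=st(); im,d,c=snap('wrist'); W=cloud(d,c); Z=W[...,2]
m=np.zeros(Z.shape,bool); m[130:310,95:285]=1; m&=(Z>19)&(Z<34)
n,l,q,_=cv2.connectedComponentsWithStats(m.astype(np.uint8)); m=l==1+q[1:,4].argmax(); P=W[m][:,:2]
for yaw in [8.]:
    B=np.array([[np.cos(np.radians(yaw)),-np.sin(np.radians(yaw))],[np.sin(np.radians(yaw)),np.cos(np.radians(yaw))]]); A=P@B
    fx=A[A[:,1]<200]; fy=A[A[:,0]<545]
    print('xf',np.percentile(fx[:,0],[2,50,98]),'slope',np.degrees(np.polyfit(fx[:,1],fx[:,0],1)[0]),'yf',np.percentile(fy[:,1],[2,50,98]),'slope',np.degrees(np.polyfit(fy[:,0],fy[:,1],1)[0]), np.nanmedian(Z[m]))
E
```

```text
{'clock': 11.675, 'joints': [0.615, 0.346, -0.34, -0.004, -0.894, 1.096], 'position': [513.869, 167.524, 300.352], 'ee_rot': [0.998, 0.069, -0.005, 0.001], 'contact_force': [-0.514, -0.057, -0.719], 'gripper_width': 43.131, 'grasp_force': 61.394}
xf [571.94146603 579.12868512 585.85062015] slope 0.4491971100648452 yf [223.35635684 228.99064906 237.3683898 ] slope -0.13456422816878819 25.716138793187156
```

Request:
{"method": "carry_out", "body": {"rows": [[-0.017, -0.2, 0.1, 0, 0.003, 0, -0.3], [-0.017, -0.36, 0.25, 0, 0.003, 0, -0.3], [-0.017, -0.36, 0.4, 0, 0.003, 0, -0.3], [-0.017, -0.36, 0.5, 0, 0.003, 0, -0.3], [-0.017, -0.36, 0.54, 0, 0.003, 0, -0.3], [-0.017, -0.36, 0.54, 0, 0.003, 0, -0.3]]}}

```text
clock: 12.48
position: [500.3, 238.0, 193.5]
ee_rot: [0.998, 0.069, 0.001, 0.0]
contact_force: [-0.1, 0.1, -0.6]
gripper_width: 42.7
grasp_force: 61.4
```

```bash
python3 - <<'E'
from h import *
s=st(); yx=np.array([.990,.139]); y=np.array([-.139,.990])
t=yx*(573-45)+y*(222.5-56); go([*t,186.6-155],98)
E
```

```text
{'clock': 12.475, 'joints': [0.737, 0.509, -0.414, 0.003, -0.646, 0.97], 'position': [500.326, 237.981, 193.543], 'ee_rot': [0.998, 0.069, 0.001, 0.0], 'contact_force': [-0.074, 0.076, -0.581], 'gripper_width': 42.688, 'grasp_force': 61.395}
shift [-0.0036, -0.0018, 0.0347] turn [0.0003, -0.0007, -0.0003] yaw now -82.0 turn other way 0.9997
```

Request:
{"method": "carry_out", "body": {"rows": [[0, 0, 0.02, 0, 0, 0, -0.3], [0, 0, 0.034, 0, 0, 0, -0.3], [0, 0, 0.034, 0, 0, 0, -0.3], [0, 0, 0.034, 0, 0, 0, 0.15], [0, 0, 0.034, 0, 0, 0, 0.3], [0, 0, 0.034, 0, 0, 0, 0.3], [0, 0, 0.034, 0, 0, 0, 0.3], [0, 0, -0.05, 0, 0, 0, 0.3], [0, 0, -0.3, 0, 0, 0, -1], [0, 0, -0.5, 0, 0, 0, -1], [0, 0, -0.5, 0, 0, 0, -1], [0, 0, -0.5, 0, 0, 0, -1]]}}

```text
clock: 13.98
position: [499.5, 238.1, 293.4]
ee_rot: [0.998, 0.07, 0.001, 0.0]
contact_force: [-1.0, 1.1, 0.3]
gripper_width: 0.1
grasp_force: 0.0
```

```bash
python3 - <<'E'
from h import *
s=st(); yx=np.array([.990,.139]); y=np.array([-.139,.990])
yellow(505,239,80); print('exp',yx*(572.5-40)+y*(222.5-56))
# push 1 start: behind -y long side; tool shut, half thickness ~15 along y
t=yx*(572.5-40)+y*(222.5-56-22.5-30); go([*t,192-155],98)
E
```

```text
{'clock': 13.975, 'joints': [0.738, 0.371, -0.322, 0.002, -0.876, 0.971], 'position': [499.463, 238.066, 293.403], 'ee_rot': [0.998, 0.07, 0.001, 0.0], 'contact_force': [-1.015, 1.06, 0.286], 'gripper_width': 0.123, 'grasp_force': 0.0}
yellow n 11931 mean [495.4 228.2  14.3] std z 3.7 rect [486.4 231.5] [109.7 121.7] 7.9 px [166 218] [279 353]
exp [504.0315 238.8525]
shift [0.0229, 0.2607, 0.5042] turn [0.0004, -0.0003, 0.0] yaw now -82.0 turn other way -1.0
```

Request:
{"method": "carry_out", "body": {"rows": [[0.023, 0.26, 0.15, 0, 0, 0, -1], [0.023, 0.26, 0.35, 0, 0, 0, -1], [0.023, 0.26, 0.48, 0, 0, 0, -1], [0.023, 0.26, 0.525, 0, 0, 0, -1], [0.023, 0.26, 0.525, 0, 0, 0, -1], [0.023, 0.22, 0.525, 0, 0, 0, -1], [0.023, 0.18, 0.525, 0, 0, 0, -1], [0.023, 0.14, 0.525, 0, 0, 0, -1], [0.023, 0.1, 0.525, 0, 0, 0, -1], [0.023, 0.06, 0.525, 0, 0, 0, -1], [0.023, 0.04, 0.525, 0, 0, 0, -1], [0.023, 0.04, 0.525, 0, 0, 0, -1]]}}

```text
clock: 15.52
position: [505.8, 231.4, 188.8]
ee_rot: [0.998, 0.07, 0.002, -0.0]
contact_force: [1.2, -0.3, -0.9]
gripper_width: 0.3
grasp_force: 0.0
```

```bash
cat >>h.py <<'E'
def cor():
    s=arm.read_state(); p=np.array(s['position']); yx=np.array([.990,.139]); y=np.array([-.139,.990])
    print('tool in corner: x',(p[:2]@yx-572.5).round(1),'y',(p[:2]@y-222.5).round(1),'z',p[2].round(1),'F x,y',np.array(s['contact_force'])[:2]@np.c_[yx,y],s['contact_force'][2])
E
python3 - <<'E'
from h import *
cor(); im,d,c=snap('wrist'); cv2.imwrite('pics/w6.png',im[:,:,::-1])
E
```

```text
tool in corner: x -39.6 y -63.7 z 188.8 F x,y [ 1.16747684 -0.42628114] -0.9133765971772286
```

View pics/w6.png

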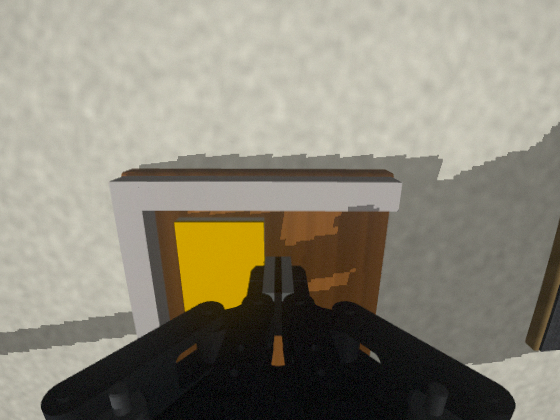

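The tile (175–265 px) is being pushed. About 7 mm of gap remains to the left fence, and there is a gap to the top fence.

Request:
{"method": "carry_out", "body": {"rows": [[0, -0.008, 0, 0, 0, 0, -1], [0, -0.016, 0, 0, 0, 0, -1], [0, -0.022, 0, 0, 0, 0, -1], [0, -0.026, 0, 0, 0, 0, -1], [0, -0.03, 0, 0, 0, 0, -1], [0, -0.03, 0, 0, 0, 0, -1]]}}

```text
clock: 16.32
position: [505.1, 237.1, 188.9]
ee_rot: [0.998, 0.07, 0.002, -0.0]
contact_force: [0.0, 0.8, 0.6]
gripper_width: -0.2
grasp_force: 0.0
```

```bash
python3 - <<'E'
from h import *
cor()
E
```

```text
tool in corner: x -39.5 y -58.0 z 188.9 F x,y [0.15039332 0.82785279] 0.5611337056704537
```

Request:
{"method": "carry_out", "body": {"rows": [[0, -0.006, 0, 0, 0, 0, -1], [0, -0.012, 0, 0, 0, 0, -1], [0, -0.016, 0, 0, 0, 0, -1], [0, -0.02, 0, 0, 0, 0, -1], [0, -0.02, 0, 0, 0, 0, -1]]}}

```text
clock: 16.95
position: [504.5, 241.1, 188.9]
ee_rot: [0.998, 0.07, 0.002, -0.0]
contact_force: [0.8, -0.5, 0.3]
gripper_width: -0.0
grasp_force: 0.1
```

```bash
python3 - <<'E'
from h import *
cor()
E
```

```text
tool in corner: x -39.5 y -54.0 z 188.9 F x,y [ 0.73376365 -0.62316427] 0.3268402021797524
```

Request:
{"method": "carry_out", "body": {"rows": [[0, -0.005, 0, 0, 0, 0, -1], [0, -0.01, 0, 0, 0, 0, -1], [0, -0.015, 0, 0, 0, 0, -1], [0, -0.015, 0, 0, 0, 0, -1]]}}

```text
clock: 17.45
position: [504.1, 244.1, 188.9]
ee_rot: [0.998, 0.07, 0.002, -0.0]
contact_force: [-0.1, -0.8, 0.1]
gripper_width: -0.2
grasp_force: 0.0
```

```bash
python3 - <<'E'
from h import *
cor(); im,d,c=snap('wrist'); cv2.imwrite('pics/w7.png',cv2.resize(im[150:350,90:390],None,fx=2.5,fy=2.5)[:,:,::-1])
E
```

```text
tool in corner: x -39.5 y -50.9 z 188.9 F x,y [-0.22977869 -0.7874821 ] 0.06313911372743886
```

View pics/w7.png

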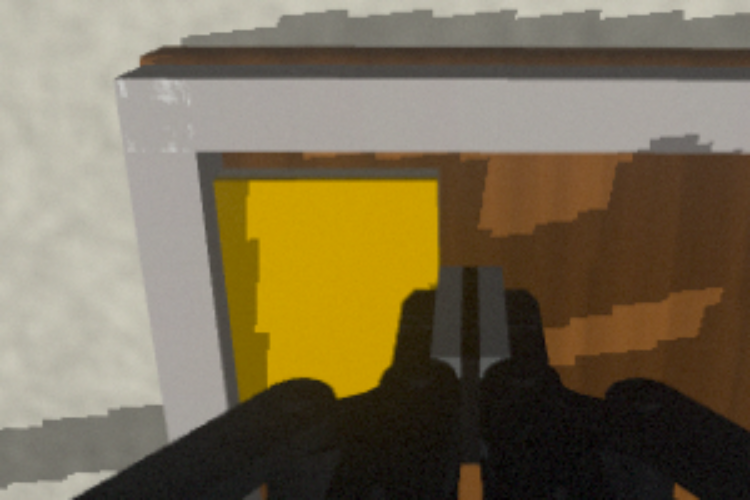

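The tile's left side is almost against the left fence; the fingertips are thinner than I assumed. I'll continue until there is force.

Request:
{"method": "carry_out", "body": {"rows": [[0, -0.004, 0, 0, 0, 0, -1], [0, -0.008, 0, 0, 0, 0, -1], [0, -0.01, 0, 0, 0, 0, -1], [0, -0.01, 0, 0, 0, 0, -1]]}}

```text
clock: 18.0
position: [503.9, 245.1, 188.9]
ee_rot: [0.998, 0.07, 0.001, 0.001]
contact_force: [1.9, -5.1, 0.7]
gripper_width: -0.3
grasp_force: 2.5
```

```bash
python3 - <<'E'
from h import *
cor()
E
```

```text
tool in corner: x -39.6 y -49.9 z 188.9 F x,y [ 1.16985449 -5.27287858] 0.6641249739843771
```

Request:
{"method": "carry_out", "body": {"rows": [[0, -0.004, 0, 0, 0, 0, -1], [0, -0.008, 0, 0, 0, 0, -1], [0, -0.008, 0, 0, 0, 0, -1], [0, 0.02, 0, 0, 0, 0, -1], [0, 0.07, 0, 0, 0, 0, -1], [0, 0.07, -0.2, 0, 0, 0, -1], [-0.2, 0.07, -0.2, 0, 0, 0, -1], [-0.3, -0.13, -0.2, 0, 0, 0, -1], [-0.3, -0.13, -0.2, 0, 0, 0, -1], [-0.3, -0.13, -0.03, 0, 0, 0, -1], [-0.3, -0.13, 0, 0, 0, 0, -1], [-0.3, -0.13, 0, 0, 0, 0, -1]]}}

```text
clock: 19.5
position: [441.1, 263.0, 188.6]
ee_rot: [0.998, 0.07, 0.001, 0.0]
contact_force: [0.3, 0.3, 0.7]
gripper_width: -0.0
grasp_force: 0.0
```

```bash
python3 - <<'E'
from h import *
cor()
im,d,c=snap('wrist'); W=cloud(d,c); i=im.astype(int)
m=(i[...,0]>50)&(i[...,2]<0.15*i[...,0])&(i[...,1]>0.65*i[...,0])&(np.abs(W[...,2]-20)<5)
P=W[m]; A=P[:,:2]@np.array([[.990,-.139],[.139,.990]])-[572.5,222.5]; print(m.sum(),np.percentile(A,[1,50,99],axis=0).round(1))
print(cv2.minAreaRect(A.astype(np.float32)))
E
```

```text
tool in corner: x -99.3 y -23.4 z 188.6 F x,y [0.37628596 0.24050821] 0.6801672302168689
12294 [[-68.4 -43.4]
 [-36.4 -21.5]
 [ -9.7   0.3]]
((-39.37294387817383, -21.586801528930664), (45.00196838378906, 60.35929489135742), 89.8026123046875)
```

Request:
{"method": "carry_out", "body": {"rows": [[0.04, 0, 0, 0, 0, 0, -1], [0.075, 0, 0, 0, 0, 0, -1], [0.095, 0, 0, 0, 0, 0, -1], [0.11, 0, 0, 0, 0, 0, -1], [0.12, 0, 0, 0, 0, 0, -1], [0.13, 0, 0, 0, 0, 0, -1], [0.135, 0, 0, 0, 0, 0, -1], [0.135, 0, 0, 0, 0, 0, -1]]}}

```text
clock: 20.55
position: [467.6, 267.1, 188.8]
ee_rot: [0.998, 0.07, 0.002, -0.0]
contact_force: [0.3, 0.7, 0.5]
gripper_width: 0.1
grasp_force: 0.0
```

```bash
python3 - <<'E'
from h import *
cor()
E
```

```text
tool in corner: x -72.5 y -23.0 z 188.8 F x,y [0.36650811 0.60560504] 0.5260413031055109
```

Request:
{"method": "carry_out", "body": {"rows": [[0.005, 0, 0, 0, 0, 0, -1], [0.01, 0, 0, 0, 0, 0, -1], [0.013, 0, 0, 0, 0, 0, -1], [0.013, 0, 0, 0, 0, 0, -1]]}}

```text
clock: 21.05
position: [468.5, 267.3, 188.7]
ee_rot: [0.998, 0.07, -0.0, 0.001]
contact_force: [-9.2, 2.7, 4.9]
gripper_width: 0.1
grasp_force: 3.9
```

```bash
python3 - <<'E'
from h import *
cor()
E
```

```text
tool in corner: x -71.5 y -23.0 z 188.7 F x,y [-8.70432108  3.97731023] 4.9375816520538285
```

Request:
{"method": "carry_out", "body": {"rows": [[0.004, 0, 0, 0, 0, 0, -1], [0.004, 0, 0, 0, 0, 0, -1], [-0.01, 0, 0, 0, 0, 0, -1], [-0.05, 0, 0, 0, 0, 0, -1], [-0.05, 0, -0.2, 0, 0, 0, -1], [0.2, 0.21, -0.2, 0, 0, 0, -1], [0.2, 0.21, -0.2, 0, 0, 0, -1], [0.2, 0.21, -0.03, 0, 0, 0, -1], [0.2, 0.21, 0, 0, 0, 0, -1], [0.2, 0.18, 0, 0, 0, 0, -1], [0.2, 0.15, 0, 0, 0, 0, -1], [0.2, 0.14, 0, 0, 0, 0, -1]]}}

```text
clock: 22.55
position: [513.7, 246.1, 190.0]
ee_rot: [0.998, 0.071, 0.002, -0.0]
contact_force: [2.2, -4.0, 1.8]
gripper_width: -0.3
grasp_force: 2.2
```

```bash
python3 - <<'E'
from h import *
cor()
E
```

```text
tool in corner: x -29.7 y -50.3 z 190.0 F x,y [ 1.57716518 -4.26340469] 1.8098973878251199
```

Request:
{"method": "carry_out", "body": {"rows": [[0, -0.004, 0, 0, 0, 0, -1], [0, -0.006, 0, 0, 0, 0, -1], [0, -0.006, 0, 0, 0, 0, -1], [0, 0.02, 0, 0, 0, 0, -1], [0, 0.07, 0, 0, 0, 0, -1], [0, 0.07, -0.2, 0, 0, 0, -1], [-0.2, 0.07, -0.5, 0, 0, 0, -1], [-0.3, 0.07, -0.7, 0, 0, 0, -1], [-0.3, 0.07, -0.7, 0, 0, 0, -1], [-0.3, 0.07, -0.7, 0, 0, 0, -1]]}}

```text
clock: 23.8
position: [455.4, 222.6, 328.5]
ee_rot: [0.998, 0.07, 0.001, -0.0]
contact_force: [0.2, -0.9, -0.7]
gripper_width: 0.0
grasp_force: 0.0
```

```bash
python3 - <<'E'
from h import *
st()
im,d,c=snap('wrist'); W=cloud(d,c); i=im.astype(int)
m=(i[...,0]>50)&(i[...,2]<0.15*i[...,0])&(i[...,1]>0.65*i[...,0])&(np.abs(W[...,2]-20)<5)
P=W[m]; A=P[:,:2]@np.array([[.990,-.139],[.139,.990]])-[572.5,222.5]; u=np.argwhere(m); print(m.sum(),u.min(0),u.max(0),cv2.minAreaRect(A.astype(np.float32)))
a=u.min(0)-40; b=u.max(0)+40; a=a.clip(0)
cv2.imwrite('pics/w8.png',cv2.resize(im[a[0]:b[0],a[1]:b[1]],None,fx=3.5,fy=3.5,interpolation=cv2.INTER_CUBIC)[:590,:790,::-1])
E
```

```text
{'clock': 23.8, 'joints': [0.776, 0.258, -0.389, 0.002, -0.921, 0.934], 'position': [455.448, 222.62, 328.539], 'ee_rot': [0.998, 0.07, 0.001, -0.0], 'contact_force': [0.238, -0.85, -0.735], 'gripper_width': 0.046, 'grasp_force': 0.0}
3112 [108 205] [173 255] ((-31.311527252197266, -21.670028686523438), (44.334686279296875, 59.13199996948242), 89.84992980957031)
```

View pics/w8.png

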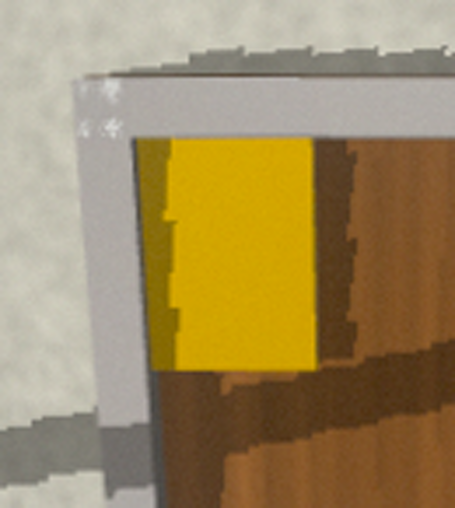

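The tile is glaze up and flush against both fences, at crop pixels (135–317, 138–370). The gripper is clear of it.

```bash
python3 -c "
from bench import arm
print(arm.job_done())"
```

```text
the job is handed in; nothing more can be done
None
```

The tile flipped off the crest and was pushed home glaze up, flush to both fences in the last wrist picture; I touched nothing else and handed the job in at about 24 s.

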